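# Find the flywheel's heavy side and hold it down

## Robot

A 6-joint arm with a two-finger parallel gripper is mounted at the origin on the work surface. World frame = base frame: x ahead of the robot, y to its left, z up, the work surface at z = 0. Lengths are in mm, angles in rad, forces in N, time in s.
With the tool pointing down it reaches from about 350 to 875 mm from the base axis. Payload 4.2 kg.
Tool frame: the origin (TCP) lies midway between the tips of the shut fingers; the grasp point (between the pads) lies 19 mm behind it; z points along the fingers, y is the direction in which the jaws open and shut (so a half turn about z gives the same grasp; the last joint's range is limited). The gripper opens to 85 mm and grips with 20 to 120 N. Pads are 22 mm wide; open, the fingers measure 114 mm over their backs; the gripper's body (76 mm by 85 mm) begins 54 mm behind the grasp point. The pads swing forward as they close: fully open they stand 13 mm farther back than shut.
Start: joints at [-0.864, 0.385, 0.008, 0, -1.194, -0.259], TCP at [270.626, -563.348, 193.612] pointing down, gripper open.
Joint ranges: [-3.14, 3.14], [-1.21, 2.06], [-1.07, 1.41], [-3.16, 2.05], [-2.99, -0.16], [-3.1, 3.1]. Speed limits (rad/s): [2.79, 2.79, 3.14, 3.14, 3.14, 3.14].

## Interface

Orientations are given as a unit quaternion [x, y, z, w].
In Python, from bench import arm gives the robot as it stands.
- The arm moves only by the tool send_rows, never from a script. Its arguments are lists of equal length, an entry for each row: "translation": the shift along the tool's x, y, z in mm, a list of three; "dr": the turn, a rotation vector about the tool's x, y, z in degrees, a list of three; "grip": the finger opening in mm, from 0 to 85.4. In form: {"translation": [[dx, dy, dz], ...], "dr": [[ax, ay, az], ...], "grip": [grip, ...]}. A call has exactly 5 rows; each row shifts and turns the commanded pose from where the row before left it, along the tool's axes as they then stand; what a row does not reach is not made up. A row lasts 1/8 s, in which the tool goes at most 62.5 mm and 10.7 degrees, less where a joint would pass 70% of its speed; a pose out of reach is approached as far as the arm can. A call with a gripper value outside its range is refused whole. The fingers move at their own pace and stop on an object; the grip force is fixed at half the most. Time passes only in rows, so rows that do not move let the fingers close, or fill a call up. It gives the time, the measured TCP pose, the force and the opening at its end, in the units of the state.
- arm.read_state(): the state, without advancing time (a new reading comes with each control period).
- arm.get_image(name): name is "side" or "top"; returns the picture (480x640x3 uint8, red, green, blue); there is no depth.
- arm.camera_info(name): a dict with "fx", "fy", "cx", "cy" (pixels), "cam_to_world" (4x4, takes a point from camera to world coordinates). Camera axes: x right, y down, z forward; pixel columns grow to the right and rows downward; lengths in mm; the calibration is good to about 2 mm. A picture is of the moment at which its call begins. camera_info takes no time and is no camera call.
- arm.job_done(): hands the job in, once; it reports no verdict.
Trained networks look in the newest picture that a camera, given by its name, has taken for a name from the list of things; names that differ only in an ending like _2 or _b are one class to them, and where a whole thing is asked for, a point or a joint stands for the part that bears it (a point fixed in the world has none). Each returns a list of dicts, best first, with "confidence" (0 to 1); they miss things now and then, are a little off and sometimes report something else, mostly with a low value. They report only what shows in the picture. A call takes as long as a camera call. They do not tell look-alikes from the thing itself.
- arm.search_frame(thing, camera): "xyz" ([x, y, z] in mm, in world coordinates, good to about 4 mm: the middle of the surface that is visible of it).
- arm.place_of(thing, camera): "xyz" ([x, y, z] in mm, in world coordinates, good to about 4 mm: a listed point, or the origin of a listed thing).
The state is a dict: "clock": time; "joints": joint angles; "joint_vel": joint speeds; "joint_efforts": joint torques, N m; "position": TCP position; "ee_rot": TCP orientation; "contact_force": force on the tool from outside, world axes, zero at the start; "wrist_torque": the same for the moment, N m; "gripper_width": finger opening in mm.
Only numpy, scipy, OpenCV 4.12 (cv2) and the standard library are available. Lean on these libraries where they do the work, as an engineer would, in place of code of your own. Each camera call takes 0.05 s, during which the arm holds its last target.

## Task

Before this flywheel is drilled to balance it, turn it by hand on the balancing stand and find, by the way it pulls or creeps, which side is heavy. Then bring the heavy side to the very bottom and keep hold of the flywheel there, still, with the fingers: the job finishes while you are holding it, so do not let go. Leave the other things on the bench where they are.

Things in the scene. Friction and masses are not known exactly. Their poses are not given: they have to be found in the camera images.
- stand: Green balancing stand, fixed to the bench. Origin on the bench straight below the wheel's middle, z up. The axle runs level along the stand's x axis, 130 mm up. Bearing pedestal behind the wheel: x -98 to -62 mm, y +-30 mm, 142 mm tall, its boss ending at x -52 mm. Base plate 12 mm thick, x -130 to +60, y +-75 mm. The wheel's +x side is open.
- flywheel: Steel disc on the axle, 140 mm across, 24 mm thick, smooth; its top 200 mm above the bench. Origin at its centre, x along the axle (the stand's x), z towards the index groove: its roll grows as its top moves to the stand's -y. Six equal dark holes are mere pattern. One side is heavier inside, nothing shows which, and it differs each time. Turns endlessly; can be pinched across its faces (24 mm) at the rim from above.
- hub (a point): Centre of the wheel, fixed in the stand. Let go, the wheel stays put while its heavy side is within about 50 to 70 degrees of the bottom or of the top; in between it creeps by itself (under 1 rad/s), heavy side sinking, and stops short of the bottom by about that angle. That angle is the same on both sides, so midway between the two stops is heavy side down.
- notch (a point): Index groove, a dark line 8 mm wide across the rim and 26 mm down both faces; this point is on the rim, mid-thickness. Where it stands from the heavy side differs each time. Bearing drag 0.22 N m plus 0.05 per rad/s; heavy side's pull 0.23 to 0.29 N m when level with the axle: turning takes about 7 N at the rim as it rises there, under 1 N as it sinks.
- wrench: Bystander: open-ended steel wrench lying flat beside the stand's base. Leave it where it is.
- screwdriver: Bystander: screwdriver lying on the bench beside the stand. Leave it where it is.
- oil_can: Bystander: plain grey can standing upright, 56 mm across and 130 mm tall; origin at the centre of its underside. Leave it where it is.
- collar: Bystander: steel shaft collar lying flat, 52 mm across, 22 mm tall. Leave it where it is.
- bearing_cup: Bystander: stepped brass bush, 48 mm across, 30 mm tall. Leave it where it is.
- parts_tray: Bystander: empty open steel tray 150 x 110 x 35 mm. Leave it where it is.
Things that resemble listed ones, but are neither listed nor needed, are in the scene too. Leave any blue or red look-alike of the stand alone.

How it is judged:
By the outcome, as a careful person would: the job done as asked, in the order asked, and still so for the second after the job is handed in, while the arm keeps its last pose, push and grip.
It also fails if it takes over 72 s, if anything falls off the work surface, if the arm or the gripper's body presses on something with over 40 N, if the wrist force passes 120 N, or if a joint passes its speed limit or range.

## Working session

There is one attempt and no reset: what is moved stays moved. The work goes in short steps, Python scripts to look and compute and a tool call to move; the robot and the scene stay as the last step left them, time stands still between calls to the robot, and variables do not carry over. Pictures are saved under pics/ and viewed, and the job is handed in when it is done.

Besides the shell and the picture viewer there is one more tool, called after "Call:" in YAML: its name, and indented under it one key for each argument. send_rows: Moves the arm, as the interface text tells. Its arguments: {"type":"object","properties":{"translation":{"type":"array"},"dr":{"type":"array"},"grip":{"type":"array"}},"required":["translation","dr","grip"]}

```bash
ls; mkdir -p pics; python3 - <<'E'
from bench import arm
import cv2
for n in ("side","top"):
    im=arm.get_image(n); cv2.imwrite(f"pics/{n}0.png",im[:,:,::-1])
    for t in ("stand","flywheel","hub","notch"):
        print(n,t,[(r['confidence'],[round(v) for v in r['xyz']]) for r in arm.place_of(t,n)])
print(arm.read_state())
for n in ("side","top"): print(arm.camera_info(n))
E
```

```text
pics
side stand [(0.82, [562, 42, 5]), (0.75, [322, 541, 2]), (0.67, [319, -198, -2])]
side flywheel [(0.9, [327, 545, 130]), (0.73, [313, 233, 126]), (0.73, [689, 370, 133]), (0.59, [566, 44, 132]), (0.58, [320, -204, 132]), (0.53, [563, 45, 130])]
side hub [(0.75, [686, 368, 128]), (0.75, [322, 542, 128]), (0.74, [323, -198, 130]), (0.71, [566, 45, 131]), (0.66, [315, 235, 130])]
side notch [(0.91, [317, -201, 201]), (0.88, [313, 230, 202]), (0.84, [546, 109, 107]), (0.81, [328, 543, 200]), (0.74, [684, 372, 198])]
top stand [(0.98, [320, -203, -1]), (0.97, [314, 231, -1]), (0.96, [563, 48, 1]), (0.59, [687, 369, 2]), (0.59, [323, 545, 4])]
top flywheel [(0.93, [315, 232, 130]), (0.9, [326, 545, 131]), (0.85, [318, -202, 128]), (0.73, [564, 43, 127]), (0.62, [688, 373, 129])]
top hub [(0.96, [314, 234, 134]), (0.96, [322, 543, 129]), (0.84, [688, 370, 128]), (0.64, [319, -199, 132])]
top notch [(0.86, [687, 372, 198]), (0.71, [314, 234, 198]), (0.67, [330, 542, 200]), (0.64, [546, 109, 110]), (0.61, [320, -204, 201]), (0.4, [485, 216, 0])]
{'clock': 0.5, 'joints': array([-8.6438878
[... 878 characters left out ...]
473e-01,  6.13337053e-01, -6.25530037e-01,
         7.49421142e+02],
       [ 7.72678531e-03, -7.16981467e-01, -6.97049405e-01,
         9.50701034e+02],
       [ 0.00000000e+00,  0.00000000e+00,  0.00000000e+00,
         1.00000000e+00]])}
{'fx': 582.4352722195514, 'fy': 582.4352722195514, 'cx': 322.2596662961037, 'cy': 253.50381338385566, 'cam_to_world': array([[ 2.26179110e-02, -9.97276651e-01,  7.01976600e-02,
         4.23762027e+02],
       [-9.99482493e-01, -2.09497234e-02,  2.44101595e-02,
         1.72610281e+01],
       [-2.28730606e-02, -7.07134390e-02, -9.97234392e-01,
         1.60306468e+03],
       [ 0.00000000e+00,  0.00000000e+00,  0.00000000e+00,
         1.00000000e+00]])}
```

View pics/side0.png

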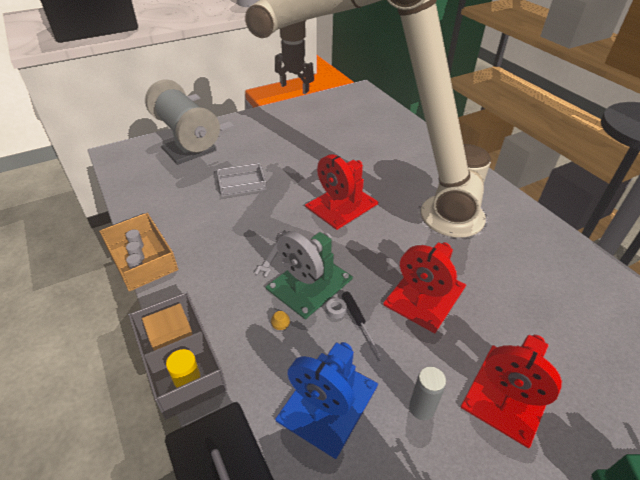

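View pics/top0.png

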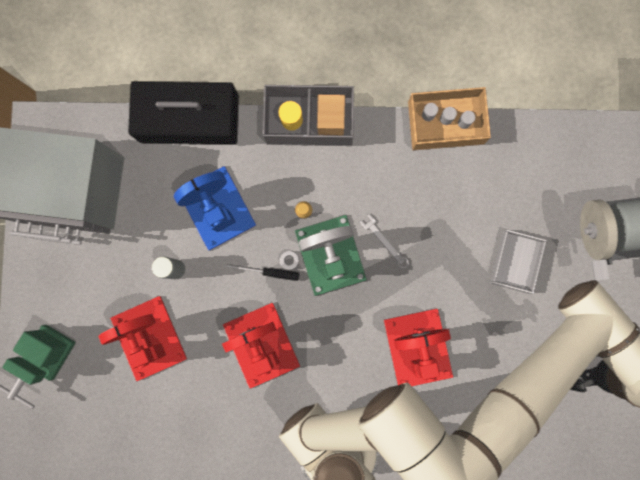

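```bash
cat > h.py <<'E'
from bench import arm
import cv2, numpy as np
def ray(n,u,v):
    c=arm.camera_info(n); T=c['cam_to_world']
    d=T[:3,:3]@np.array([(u-c['cx'])/c['fx'],(v-c['cy'])/c['fy'],1]); return T[:3,3],d
def onplane(n,u,v,z):
    o,d=ray(n,u,v); return o+d*(z-o[2])/d[2]
def proj(n,p):
    c=arm.camera_info(n); T=c['cam_to_world']; q=T[:3,:3].T@(np.asarray(p)-T[:3,3])
    return np.array([c['fx']*q[0]/q[2]+c['cx'],c['fy']*q[1]/q[2]+c['cy']])
E
python3 - <<'E'
from h import *
for n in("top","side"):
    im=cv2.imread(f"pics/{n}0.png"); hsv=cv2.cvtColor(im,cv2.COLOR_BGR2HSV)
    m=cv2.inRange(hsv,(65,80,20),(95,255,255))
    k,l,s,c=cv2.connectedComponentsWithStats(m)
    h=proj(n,[564,45,12]); 
    for i in range(1,k):
        if s[i,4]>300: print(n,s[i],c[i])
    i=min([i for i in range(1,k) if s[i,4]>300],key=lambda i:np.linalg.norm(c[i]-h))
    ys,xs=np.where(l==i)
    P=np.array([onplane(n,x,y,12)[:2] for x,y in zip(xs,ys)],np.float32)
    r=cv2.minAreaRect(P); print(r); print(cv2.boxPoints(r))
    x0,y0=int(h[0])-70,int(h[1])-70
    cv2.imwrite(f"pics/{n}0z.png",cv2.resize(im[y0:y0+130,x0:x0+140],None,fx=4.5,fy=4.5,interpolation=cv2.INTER_CUBIC))
E
```

```text
top [ 302  239   61   54 1766] [333.09229898 266.65005663]
top [   4  329   69   54 1652] [ 36.41162228 356.43583535]
((502.61004638671875, 25.16686248779297), (120.57108306884766, 144.23544311523438), 17.95159339904785)
[[423.0317    75.19289 ]
 [467.48703  -62.020782]
 [582.18835  -24.859161]
 [537.73303  112.35451 ]]
side [ 266  233   86   86 2182] [312.04995417 283.95004583]
side [592 454  48  26 774] [621.24418605 469.64470284]Traceback (most recent call last):
  File "<stdin>", line 11, in <module>
  File "h.py", line 7, in onplane
    o,d=ray(n,u,v); return o+d*(z-o[2])/d[2]
        ~~~^^^^^^^
  File "h.py", line 4, in ray
    c=arm.camera_info(n); T=c['cam_to_world']
ValueError: time passes only in moves, steps and waits
```

```bash
cat > h.py <<'E'
from bench import arm
import cv2, numpy as np, json, os
from scipy.spatial.transform import Rotation as R, Slerp
_C={}
def cam(n):
    if n not in _C: _C[n]=arm.camera_info(n)
    return _C[n]
def onplane(n,u,v,z):
    c=cam(n); T=c['cam_to_world']
    d=T[:3,:3]@np.array([(u-c['cx'])/c['fx'],(v-c['cy'])/c['fy'],1]); o=T[:3,3]
    return o+d*(z-o[2])/d[2]
def proj(n,p):
    c=cam(n); T=c['cam_to_world']; q=T[:3,:3].T@(np.asarray(p)-T[:3,3])
    return np.array([c['fx']*q[0]/q[2]+c['cx'],c['fy']*q[1]/q[2]+c['cy']])
H=np.array([565,45.5,130.]); YAW=np.radians(17.5)
ex=np.array([np.cos(YAW),np.sin(YAW),0]); ey=np.array([-np.sin(YAW),np.cos(YAW),0]); ez=np.array([0,0,1.])
def pose(phi,r,dx=0):
    """tool pose, fingers pointing at hub, at roll phi(deg) from top, TCP at radius r"""
    a=np.radians(phi); u=-np.sin(a)*ey+np.cos(a)*ez
    z=-u; y=-ex; x=np.cross(y,z)
    return H+r*u+dx*ex, R.from_matrix(np.c_[x,y,z])
def rows(poses,start=None,nd=1):
    """print rows from start through list of (p,R)"""
    if start is None:
        s=arm.read_state(); start=(s['position'],R.from_quat(s['ee_rot']))
    p,q=np.array(start[0]),start[1]; t=[];d=[]
    for P,Q in poses:
        dt=np.round(q.inv().apply(P-p),nd); dr=np.round(np.degrees((q.inv()*Q).as_rotvec()),nd)
        p=p+q.apply(dt); q=q*R.from_rotvec(np.radians(dr)); t.append((dt+0).tolist()); d.append((dr+0).tolist())
    for i in range(0,len(t),5): print(json.dumps({"translation":t[i:i+5],"dr":d[i:i+5]}))
def interp(a,b,n):
    sl=Slerp([0,1],R.concatenate([a[1],b[1]]))
    return [(a[0]+(b[0]-a[0])*f,sl(f)) for f in np.arange(1,n+1)/n]
def st():
    s=arm.read_state(); p=s['position']; q=R.from_quat(s['ee_rot'])
    l=p-H; z=q.apply([0,0,1]); 
    print('t',s['clock'],'stand xyz',np.round([l@ex,l@ey,l@ez],1),'tcp roll',round(np.degrees(np.arctan2(-(l@ey),l@ez)),1),'tool roll',round(np.degrees(np.arctan2(z@ey,-z@ez)),1),'F stand',np.round([s['contact_force']@e for e in (ex,ey,ez)],2),'M',np.round([s['wrist_torque']@e for e in (ex,ey,ez)],3),'w',round(s['gripper_width'],1),'j',np.round(s['joints'],2))
    return s
E
python3 - <<'E'
from h import *
im=cv2.imread("pics/side0.png"); cv2.imwrite("pics/side0z.png",cv2.resize(im[210:330,240:370],None,fx=5,fy=5,interpolation=cv2.INTER_CUBIC))
s=st(); a=(s['position'],R.from_quat(s['ee_rot']))
b=(a[0]+[20,40,130],a[1]); c=pose(0,200); c2=pose(0,100)
P=interp(a,b,3)+interp(b,c,12); rows(P,nd=0)
E
```

```text
t 0.5 stand xyz [-463.8 -492.1   63.6] tcp roll 82.6 tool roll 0.0 F stand [-0.1   0.81  0.17] M [ 0.047 -0.048 -0.011] w 85.1 j [-0.86  0.38  0.01 -0.   -1.19 -0.26]
{"translation": [[-12.0, 9.0, -43.0], [-12.0, 9.0, -44.0], [-11.0, 9.0, -43.0], [-41.0, 33.0, -1.0], [-45.0, 28.0, 0.0]], "dr": [[0.0, 0.0, 0.0], [0.0, 0.0, 0.0], [0.0, 0.0, 0.0], [0.0, 0.0, -7.0], [0.0, 0.0, -7.0]]}
{"translation": [[-48.0, 22.0, -1.0], [-50.0, 16.0, 0.0], [-52.0, 11.0, -1.0], [-52.0, 4.0, 0.0], [-53.0, -2.0, -1.0]], "dr": [[0.0, 0.0, -6.0], [0.0, 0.0, -7.0], [0.0, 0.0, -7.0], [0.0, 0.0, -7.0], [0.0, 0.0, -7.0]]}
{"translation": [[-52.0, -9.0, 0.0], [-50.0, -14.0, -1.0], [-49.0, -20.0, 0.0], [-46.0, -26.0, -1.0], [-42.0, -31.0, 0.0]], "dr": [[0.0, 0.0, -7.0], [0.0, 0.0, -6.0], [0.0, 0.0, -7.0], [0.0, 0.0, -7.0], [0.0, 0.0, -7.0]]}
```

View pics/side0z.png

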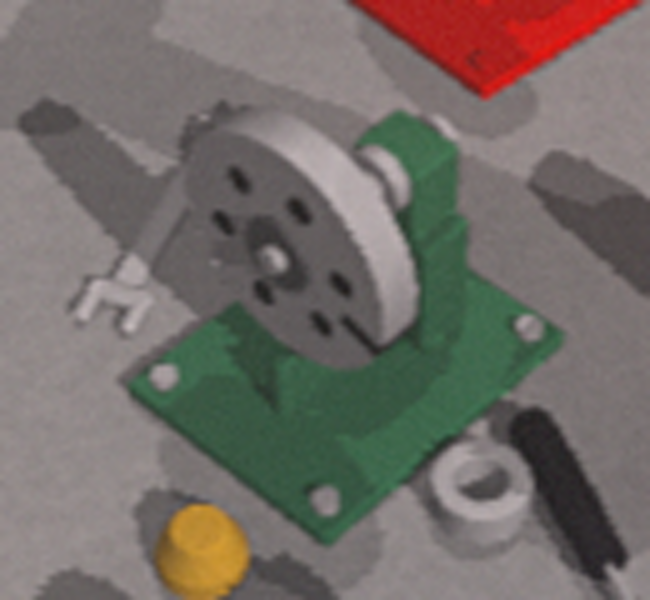

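The groove shows as a dark line at about (312, 277) in the full side picture, at the lower +y edge of the wheel. The +x face is open to the side camera.

Call:
send_rows:
  translation:
    - [-12, 9, -43]
    - [-12, 9, -44]
    - [-11, 9, -43]
    - [-41, 33, -1]
    - [-45, 28, 0]
  dr:
    - [0, 0, 0]
    - [0, 0, 0]
    - [0, 0, 0]
    - [0, 0, -7]
    - [0, 0, -7]
  grip: [85, 85, 85, 85, 85]

```text
clock: 1.12
position: [336.4, -427.5, 325.2]
ee_rot: [-0.34, 0.94, -0.001, 0.001]
contact_force: [0.8, -0.3, 0.8]
gripper_width: 85.0
```

Call:
send_rows:
  translation:
    - [-48, 22, -1]
    - [-50, 16, 0]
    - [-52, 11, -1]
    - [-52, 4, 0]
    - [-53, -2, -1]
  dr:
    - [0, 0, -6]
    - [0, 0, -7]
    - [0, 0, -7]
    - [0, 0, -7]
    - [0, 0, -7]
  grip: [85, 85, 85, 85, 85]

```text
clock: 1.75
position: [451.2, -189.6, 327.9]
ee_rot: [-0.601, 0.799, -0.0, 0.0]
contact_force: [1.1, 0.1, 0.1]
gripper_width: 84.9
```

Call:
send_rows:
  translation:
    - [-52, -9, 0]
    - [-50, -14, -1]
    - [-49, -20, 0]
    - [-46, -26, -1]
    - [-42, -31, 0]
  dr:
    - [0, 0, -7]
    - [0, 0, -6]
    - [0, 0, -7]
    - [0, 0, -7]
    - [0, 0, -7]
  grip: [85, 85, 85, 85, 85]

```text
clock: 2.38
position: [565.1, 47.3, 330.0]
ee_rot: [0.809, -0.588, 0.0, -0.0]
contact_force: [0.3, -0.6, -0.9]
gripper_width: 84.9
```

```bash
python3 - <<'E'
from h import *
s=st(); a=(s['position'],R.from_quat(s['ee_rot']))
rows(interp(a,pose(0,100),4)+interp(pose(0,100),pose(0,46),6),nd=0)
for n in ("side","top"):
    im=arm.get_image(n); cv2.imwrite(f"pics/{n}1.png",im[:,:,::-1])
    h=proj(n,H).astype(int); cv2.imwrite(f"pics/{n}1z.png",cv2.resize(im[h[1]-60:h[1]+60,h[0]-70:h[0]+70,::-1],None,fx=5,fy=5,interpolation=cv2.INTER_CUBIC))
E
```

```text
t 2.375 stand xyz [  0.6   1.7 200. ] tcp roll -0.5 tool roll -0.0 F stand [ 0.13 -0.69 -0.86] M [-0.07  -0.058 -0.043] w 84.9 j [ 0.37  0.22  0.11  0.   -1.46 -0.06]
{"translation": [[0.0, 0.0, 25.0], [1.0, 0.0, 25.0], [0.0, 1.0, 25.0], [1.0, 0.0, 25.0], [0.0, 0.0, 9.0]], "dr": [[0.0, 0.0, 0.0], [0.0, 0.0, 0.0], [0.0, 0.0, 0.0], [0.0, 0.0, 0.0], [0.0, 0.0, 0.0]]}
{"translation": [[0.0, 0.0, 9.0], [0.0, 0.0, 9.0], [0.0, 0.0, 9.0], [0.0, 0.0, 9.0], [0.0, 0.0, 9.0]], "dr": [[0.0, 0.0, 0.0], [0.0, 0.0, 0.0], [0.0, 0.0, 0.0], [0.0, 0.0, 0.0], [0.0, 0.0, 0.0]]}
```

View pics/side1.png

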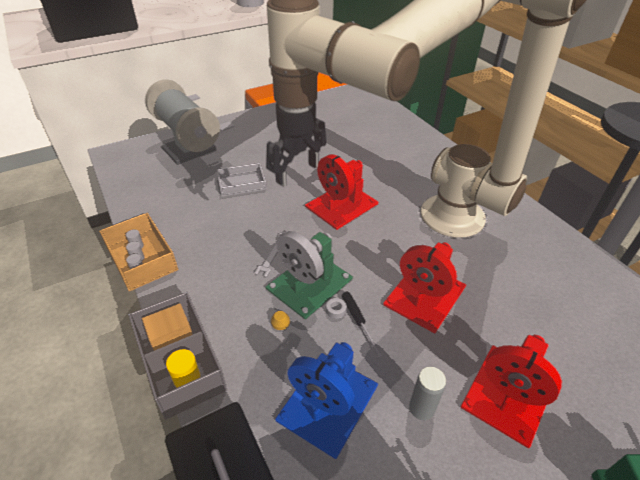

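View pics/top1z.png

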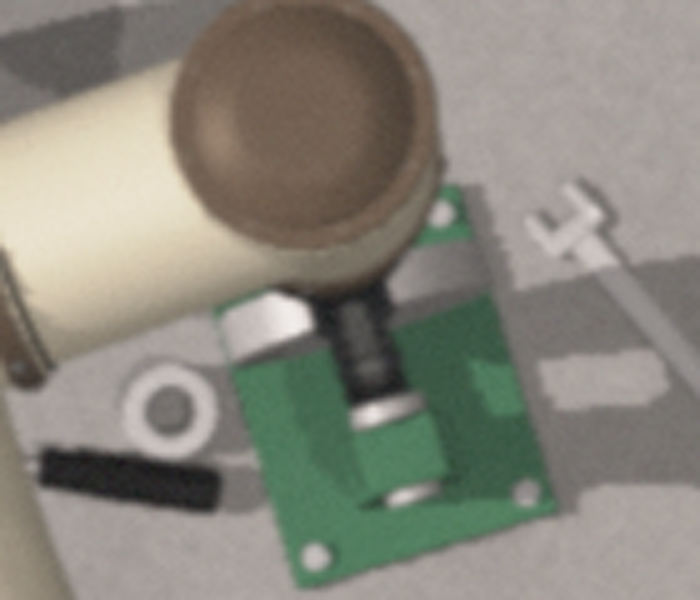

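Call:
send_rows:
  translation:
    - [0, 0, 30]
    - [1, 0, 30]
    - [0, 0, 30]
    - [1, 0, 30]
    - [0, 0, 15]
  dr:
    - [0, 0, 0]
    - [0, 0, 0]
    - [0, 0, 0]
    - [0, 0, 0]
    - [0, 0, 0]
  grip: [85, 85, 85, 85, 85]

```text
clock: 3.1
position: [564.2, 43.0, 193.2]
ee_rot: [0.807, -0.591, -0.001, 0.001]
contact_force: [-0.9, 0.3, 0.1]
gripper_width: 85.0
```

Call:
send_rows:
  translation:
    - [0, 0, 12]
    - [0, 0, 10]
    - [0, 0, 0]
    - [0, 0, 0]
    - [0, 0, 0]
  dr:
    - [0, 0, 0]
    - [0, 0, 0]
    - [0, 0, 0]
    - [0, 0, 0]
    - [0, 0, 0]
  grip: [85, 60, 40, 20, 10]

```text
clock: 3.72
position: [565.5, 43.8, 173.3]
ee_rot: [0.807, -0.59, 0.0, -0.001]
contact_force: [-0.5, 0.6, 0.6]
gripper_width: 11.9
```

```bash
python3 - <<'E'
from h import *
s=st()
for n in ("side",):
    im=arm.get_image(n)
    h=proj(n,H).astype(int); cv2.imwrite(f"pics/{n}2z.png",cv2.resize(im[h[1]-60:h[1]+60,h[0]-70:h[0]+70,::-1],None,fx=5,fy=5,interpolation=cv2.INTER_CUBIC))
E
```

```text
t 3.725 stand xyz [ 0.  -1.8 43.3] tcp roll 2.4 tool roll -0.0 F stand [-0.26  0.75  0.56] M [-0.028  0.037 -0.052] w 11.9 j [ 0.36  0.3  -0.17  0.   -1.1  -0.05]
```

View pics/side2z.png

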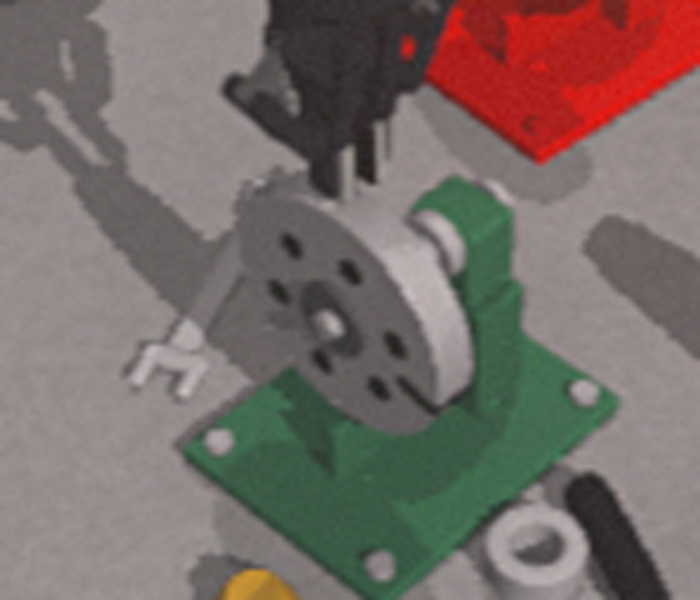

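```bash
python3 - <<'E'
from h import *
for n in ("side","top"):
    im=arm.get_image(n)[:,:,::-1]
    h=proj(n,H).astype(int); x0,y0=h[0]-70,h[1]-60
    z=cv2.resize(im[y0:y0+120,x0:x0+140],None,fx=5,fy=5,interpolation=cv2.INTER_CUBIC)
    def dr(pts,col,closed=True):
        q=np.array([(proj(n,p)-[x0,y0]+.5)*5 for p in pts]).astype(np.int32); cv2.polylines(z,[q],closed,col,1)
    for x,col in((12,(0,255,255)),(-12,(255,255,0))):
        dr([H+ex*x+70*(np.cos(a)*ey+np.sin(a)*ez) for a in np.linspace(0,6.28,60)],col)
    dr([H+ex*x+y*ey-118*ez for x,y in((-130,-75),(-130,75),(60,75),(60,-75))],(0,0,255))
    p=arm.read_state()['position']; dr([p,p+[0,0,30]],(255,0,255),False)
    cv2.imwrite(f"pics/{n}3z.png",z)
    for t in("stand","flywheel","hub","notch"):
        print(n,t,[(round(r['confidence'],2),[round(v) for v in r['xyz']]) for r in arm.place_of(t,n) if np.linalg.norm(r['xyz'][:2]-H[:2])<120])
E
```

```text
side stand [(0.78, [564, 47, 3])]
side flywheel [(0.75, [562, 48, 134])]
side hub []
side notch [(0.69, [546, 110, 111])]
top stand [(0.88, [564, 44, -1])]
top flywheel [(0.62, [567, 47, 126]), (0.3, [657, 109, -2])]
top hub [(0.8, [563, 48, 128])]
top notch [(0.71, [547, 107, 108])]
```

View pics/side3z.png

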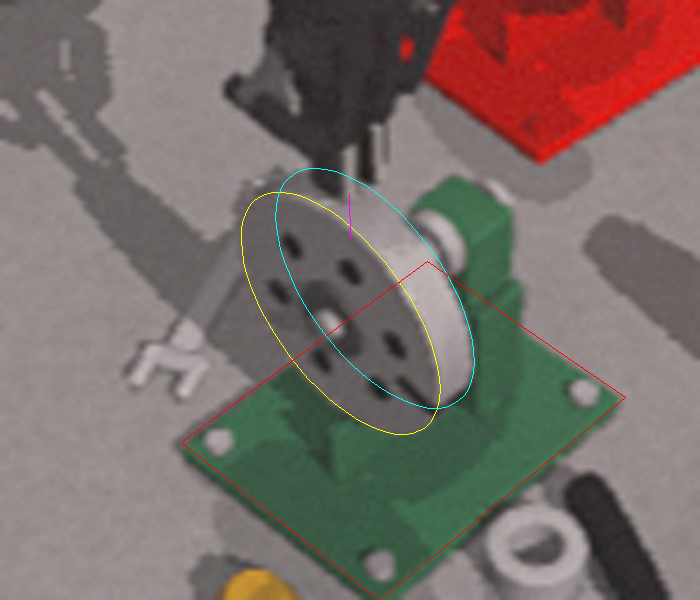

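View pics/top3z.png

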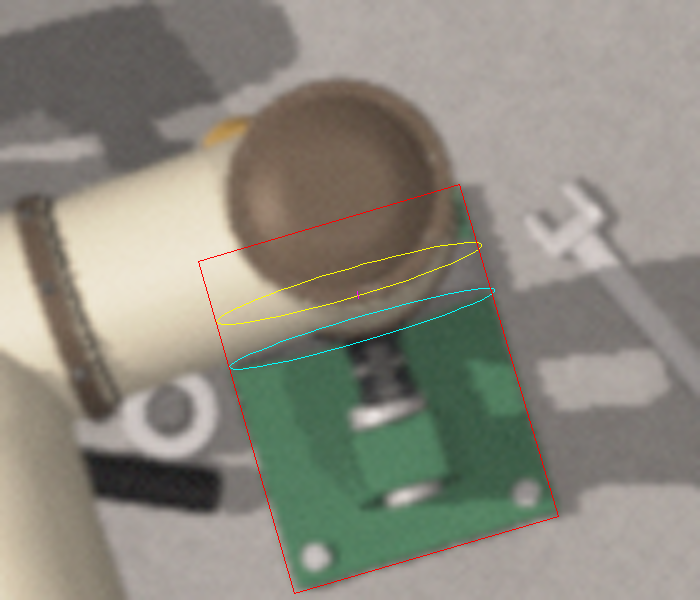

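Call:
send_rows:
  translation:
    - [0, 0, 0]
    - [0, 0, 0]
    - [0, 0, 0]
    - [0, 0, 0]
    - [0, 0, 0]
  dr:
    - [0, 0, 0]
    - [0, 0, 0]
    - [0, 0, 0]
    - [0, 0, 0]
    - [0, 0, 0]
  grip: [0, 0, 0, 0, 0]

```text
clock: 4.9
position: [565.1, 43.7, 172.6]
ee_rot: [0.807, -0.59, -0.0, -0.0]
contact_force: [0.4, -0.1, 0.3]
gripper_width: 0.0
```

```bash
python3 - <<'E'
from h import *
s=st()
for n in ("side",):
    im=arm.get_image(n); cv2.imwrite("pics/side4.png",im[:,:,::-1])
    h=proj(n,H).astype(int); cv2.imwrite(f"pics/{n}4z.png",cv2.resize(im[h[1]-60:h[1]+20,h[0]-50:h[0]+50,::-1],None,fx=7,fy=7,interpolation=cv2.INTER_CUBIC))
E
```

```text
t 4.9 stand xyz [-0.4 -1.8 42.6] tcp roll 2.4 tool roll 0.0 F stand [ 0.35 -0.23  0.32] M [ 0.009  0.    -0.015] w 0.0 j [ 0.36  0.3  -0.17 -0.   -1.1  -0.05]
```

View pics/side4z.png

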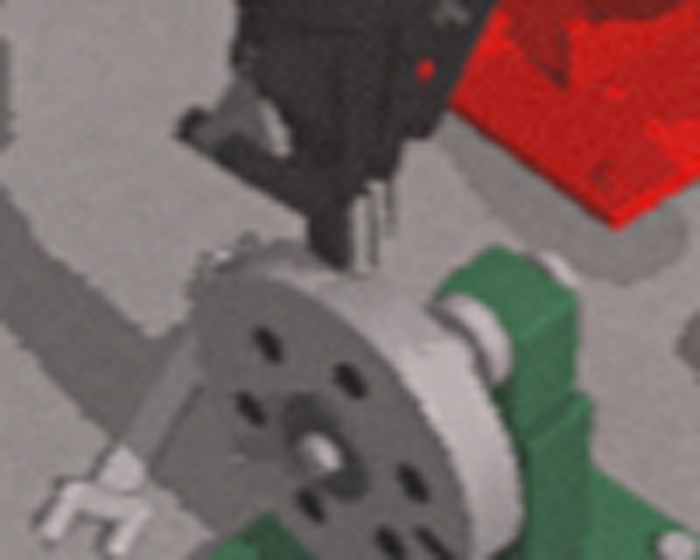

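```bash
python3 - <<'E'
from h import *
im0=cv2.imread("pics/side0.png"); im1=cv2.imread("pics/side1.png")
o=[]
for im,p in((im0,[270.6,-563.3,193.6]),(im1,[565.1,47.3,330])):
    for z in(0,-13,-19): print(proj("side",np.array(p)-[0,0,z]))
    u,v=proj("side",p).astype(int); x0,y0=u-40,v-60
    c=cv2.resize(im[y0:y0+80,x0:x0+80],None,fx=5,fy=5,interpolation=cv2.INTER_CUBIC)
    cv2.drawMarker(c,((40*5)+2,60*5+2),(0,0,255),0,20,1); o.append(c)
cv2.imwrite("pics/cmp.png",np.hstack(o))
s=arm.read_state(); print(s['joints'])
E
```

```text
[294.49244816 102.4257076 ]
[294.38536517  98.91237822]
[294.33552234  97.2770644 ]
[297.9659815  194.14754143]
[297.82770118 189.40554532]
[297.76301571 187.18730998]
[ 3.62851965e-01  3.02284863e-01 -1.69864085e-01  2.61695401e-05
 -1.09855903e+00 -5.46823881e-02]
```

View pics/cmp.png

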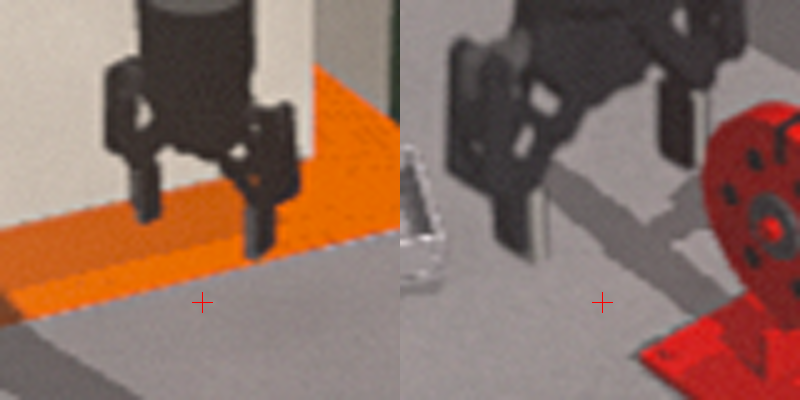

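```bash
python3 - <<'E'
from h import *
h=proj("side",H).astype(int); print("tip px",h+np.array([1.4,-21.4]))
p=arm.read_state()['position']
for d in(0,10,20,25,30,35): print(d,proj("side",p+[0,0,d]))
E
```

```text
tip px [300.4 235.6]
0 [298.74338814 244.42385503]
10 [298.65301955 241.47497762]
20 [298.56149492 238.48837683]
25 [298.51529214 236.98070325]
30 [298.46879193 235.46332416]
35 [298.42199142 233.93614556]
```

The picture shows the shut tips ending at about (300, 236), roughly 30 mm above the reported TCP. So the fingers closed above the rim. I'll open and go deeper, checking as I go.

Call:
send_rows:
  translation:
    - [0, 0, 0]
    - [0, 0, 0]
    - [0, 0, 0]
    - [0, 0, 0]
    - [0, 0, 0]
  dr:
    - [0, 0, 0]
    - [0, 0, 0]
    - [0, 0, 0]
    - [0, 0, 0]
    - [0, 0, 0]
  grip: [85, 85, 85, 85, 85]

```text
clock: 5.58
position: [565.2, 43.6, 172.6]
ee_rot: [0.807, -0.59, 0.0, -0.0]
contact_force: [-0.7, 0.1, -0.8]
gripper_width: 84.7
```

Call:
send_rows:
  translation:
    - [0, 0, 8]
    - [-1, 0, 8]
    - [0, 0, 8]
    - [-1, 0, 4]
    - [0, 0, 0]
  dr:
    - [0, 0, 0]
    - [0, 0, 0]
    - [0, 0, 0]
    - [0, 0, 0]
    - [0, 0, 0]
  grip: [85, 85, 85, 85, 85]

```text
clock: 6.2
position: [564.3, 45.5, 144.1]
ee_rot: [0.807, -0.59, -0.0, 0.0]
contact_force: [-0.3, 0.8, 0.3]
gripper_width: 84.5
```

```bash
python3 - <<'E'
from h import *
s=st()
for n in ("side",):
    im=arm.get_image(n)
    h=proj(n,H).astype(int); cv2.imwrite(f"pics/{n}5z.png",cv2.resize(im[h[1]-60:h[1]+20,h[0]-50:h[0]+50,::-1],None,fx=7,fy=7,interpolation=cv2.INTER_CUBIC))
E
```

```text
t 6.2 stand xyz [-0.6  0.2 14.1] tcp roll -0.9 tool roll -0.0 F stand [0.   0.84 0.32] M [ 0.005  0.005 -0.002] w 84.5 j [ 0.37  0.33 -0.21 -0.   -1.03 -0.06]
```

View pics/side5z.png

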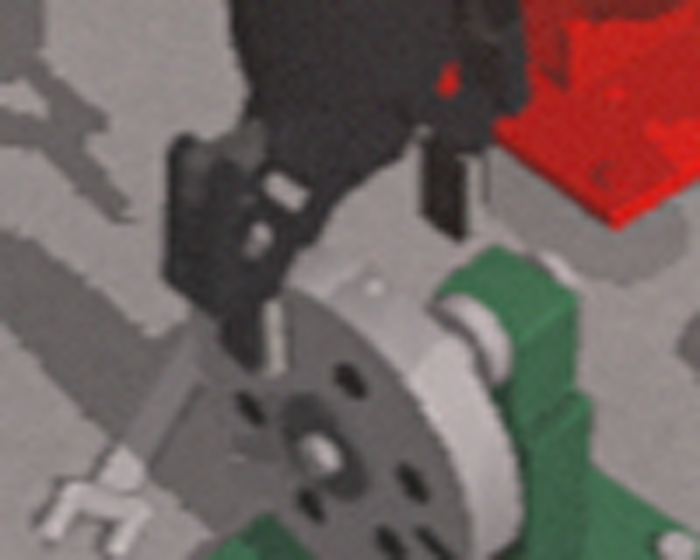

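The fingers now straddle the wheel, with tips at 7x crop (260, 370) in front and (450, 235) behind. Closing.

Call:
send_rows:
  translation:
    - [0, 0, 0]
    - [0, 0, 0]
    - [0, 0, 0]
    - [0, 0, 0]
    - [0, 0, 0]
  dr:
    - [0, 0, 0]
    - [0, 0, 0]
    - [0, 0, 0]
    - [0, 0, 0]
    - [0, 0, 0]
  grip: [10, 10, 10, 10, 10]

```text
clock: 6.88
position: [565.9, 45.9, 145.3]
ee_rot: [0.808, -0.59, 0.001, -0.001]
contact_force: [4.0, 0.6, 0.7]
gripper_width: 22.8
```

```bash
python3 - <<'E'
from h import *
s=st()
for n in ("side",):
    im=arm.get_image(n)
    h=proj(n,H).astype(int); cv2.imwrite(f"pics/{n}6z.png",cv2.resize(im[h[1]-60:h[1]+20,h[0]-50:h[0]+50,::-1],None,fx=7,fy=7,interpolation=cv2.INTER_CUBIC))
E
```

```text
t 6.875 stand xyz [ 1.   0.1 15.3] tcp roll -0.4 tool roll -0.0 F stand [ 3.95 -0.61  0.65] M [-0.14  -0.898  0.267] w 22.8 j [ 0.37  0.33 -0.21  0.   -1.03 -0.06]
```

View pics/side6z.png

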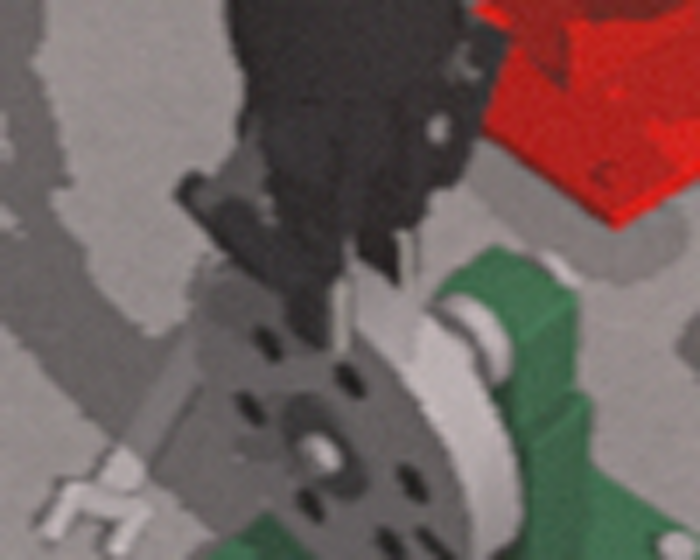

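Call:
send_rows:
  translation:
    - [1.1, 0, 0]
    - [1.1, 0, 0]
    - [1.1, 0, 0]
    - [1.1, 0, 0.1]
    - [1.1, 0, 0.1]
  dr:
    - [0, -4, 0]
    - [0, -4, 0]
    - [0, -4, 0]
    - [0, -4, 0]
    - [0, -4, 0]
  grip: [10, 10, 10, 10, 10]

```text
clock: 7.55
position: [567.6, 41.1, 144.8]
ee_rot: [0.795, -0.581, -0.14, -0.105]
contact_force: [4.0, 3.0, 0.9]
gripper_width: 22.3
```

```bash
cat >> h.py <<'E'
def torque(s,v=True):
    """outside torque about the axle on the tool: M at TCP + l x F"""
    l=(s['position']-H)/1000; M=s['wrist_torque']+np.cross(l,s['contact_force']); return M@ex
E
python3 - <<'E'
from h import *
s=st(); print(torque(s))
for n in ("side",):
    print([(round(r['confidence'],2),np.round(r['xyz'])) for r in arm.place_of("notch",n)] if arm.get_image(n) is not None else 0)
s=st(); print(torque(s))
E
```

```text
t 7.55 stand xyz [ 1.2 -5.  14.8] tcp roll 18.8 tool roll 20.1 F stand [4.74 1.68 0.89] M [-0.567 -0.712 -0.098] w 22.3 j [ 0.13  0.4  -0.   -0.37 -1.24  0.31]
-0.5958562610084853
[(0.97, array([330., 546., 197.])), (0.94, array([ 319., -202.,  197.])), (0.77, array([543., 113., 134.])), (0.68, array([314., 228., 200.])), (0.56, array([686., 370., 196.]))]
t 7.65 stand xyz [ 1.2 -6.  14.4] tcp roll 22.7 tool roll 20.1 F stand [5.44 0.87 4.24] M [ 0.294 -1.037 -0.012] w 22.7 j [ 0.13  0.41 -0.   -0.37 -1.24  0.31]
0.25606980755048847
```

Call:
send_rows:
  translation:
    - [1.1, 0, 0]
    - [1.1, 0, 0]
    - [1.1, 0, 0]
    - [1.1, 0, 0.1]
    - [1.1, 0, 0.1]
  dr:
    - [0, -4, 0]
    - [0, -4, 0]
    - [0, -4, 0]
    - [0, -4, 0]
    - [0, -4, 0]
  grip: [10, 10, 10, 10, 10]

```text
clock: 8.28
position: [569.2, 36.6, 142.5]
ee_rot: [0.759, -0.554, -0.275, -0.203]
contact_force: [7.2, 0.7, 4.0]
gripper_width: 22.6
```

```bash
python3 - <<'E'
from h import *
s=st(); print(torque(s))
E
```

```text
t 8.275 stand xyz [ 1.3 -9.8 12.5] tcp roll 38.1 tool roll 40.0 F stand [ 7.06 -1.5   4.03] M [-0.613 -0.757 -0.661] w 22.6 j [-0.07  0.54  0.15 -0.65 -1.5   0.53]
-0.6339397558039236
```

Call:
send_rows:
  translation:
    - [1.1, 0, 0]
    - [1.1, 0, 0]
    - [1.1, 0, 0]
    - [1.1, 0, 0.1]
    - [1.1, 0, 0.1]
  dr:
    - [0, -4, 0]
    - [0, -4, 0]
    - [0, -4, 0]
    - [0, -4, 0]
    - [0, -4, 0]
  grip: [10, 10, 10, 10, 10]

```text
clock: 8.9
position: [570.4, 33.0, 138.6]
ee_rot: [0.699, -0.511, -0.403, -0.297]
contact_force: [7.7, -0.6, 6.7]
gripper_width: 22.6
```

```bash
python3 - <<'E'
from h import *
s=st(); print(torque(s))
im=arm.get_image("side"); cv2.imwrite("pics/side7.png",im[:,:,::-1])
print([np.round(r['xyz']) for r in arm.place_of("notch","side") if np.linalg.norm(r['xyz']-H)<120])
s=st(); print(torque(s))
E
```

```text
t 8.9 stand xyz [  1.4 -13.5   8.6] tcp roll 57.4 tool roll 60.0 F stand [ 7.15 -2.88  6.66] M [-0.475 -0.385 -1.327] w 22.6 j [-0.21  0.7   0.26 -0.87 -1.75  0.64]
-0.5405356640711558
[array([550.,  95., 177.])]
t 9.0 stand xyz [  1.5 -14.1   7.4] tcp roll 62.4 tool roll 60.1 F stand [ 6.37 -3.89  6.28] M [-0.198 -0.974 -1.256] w 22.3 j [-0.21  0.7   0.26 -0.87 -1.75  0.64]
-0.2576788777347705
```

View pics/side7.png

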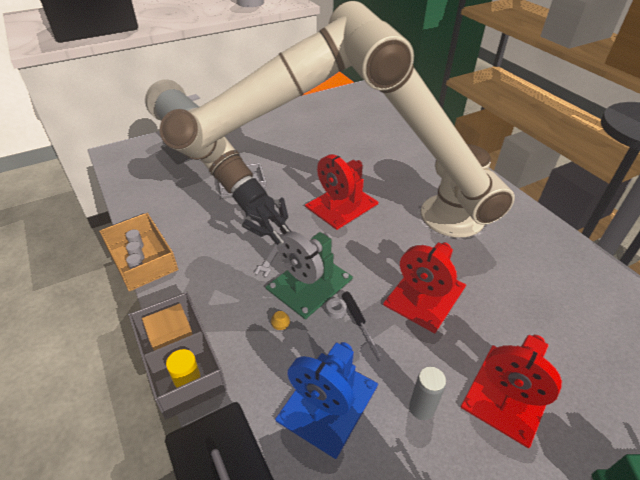

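Call:
send_rows:
  translation:
    - [0, 0, 0]
    - [0, 0, 0]
    - [0, 0, 0]
    - [0, 0, 0]
    - [0, 0, 0]
  dr:
    - [0, 0, 0]
    - [0, 0, 0]
    - [0, 0, 0]
    - [0, 0, 0]
    - [0, 0, 0]
  grip: [85, 85, 85, 85, 85]

```text
clock: 9.62
position: [568.5, 32.7, 136.7]
ee_rot: [0.699, -0.511, -0.404, -0.295]
contact_force: [0.1, 0.5, -0.3]
gripper_width: 85.0
```

```bash
cat >> h.py <<'E'
def notch(save=None):
    """roll of the index groove (deg) from networks in both views"""
    for n in("side","top"):
        im=arm.get_image(n)
        if save: cv2.imwrite(f"pics/{n}{save}.png",im[:,:,::-1])
        for r in arm.place_of("notch",n):
            l=np.array(r['xyz'])-H
            if np.linalg.norm(l)<110: print(' ',n,round(r['confidence'],2),np.round([l@ex,l@ey,l@ez]),'roll',round(np.degrees(np.arctan2(-(l@ey),l@ez)),1))
E
python3 - <<'E'
from h import *
s=st(); notch(8)
E
```

```text
t 9.625 stand xyz [ -0.5 -13.3   6.7] tcp roll 63.2 tool roll 60.0 F stand [ 0.2   0.48 -0.26] M [-1.654  0.047  0.033] w 85.0 j [-0.21  0.7   0.26 -0.87 -1.75  0.64]
  side 0.86 [-1. 50. 46.] roll -47.5
  top 0.68 [-1.  2. -2.] roll -139.3
  top 0.66 [ 1. 45. 48.] roll -43.2
```

Call:
send_rows:
  translation:
    - [0, 0, 0]
    - [0, 0, 0]
    - [0, 0, 0]
    - [0, 0, 0]
    - [0, 0, 0]
  dr:
    - [0, 0, 0]
    - [0, 0, 0]
    - [0, 0, 0]
    - [0, 0, 0]
    - [0, 0, 0]
  grip: [85, 85, 85, 85, 85]

```text
clock: 10.45
position: [568.7, 32.6, 136.8]
ee_rot: [0.699, -0.511, -0.404, -0.295]
contact_force: [-0.3, -0.3, 0.1]
gripper_width: 84.8
```

Call:
send_rows:
  translation:
    - [0, 0, 0]
    - [0, 0, 0]
    - [0, 0, 0]
    - [0, 0, 0]
    - [0, 0, 0]
  dr:
    - [0, 0, 0]
    - [0, 0, 0]
    - [0, 0, 0]
    - [0, 0, 0]
    - [0, 0, 0]
  grip: [85, 85, 85, 85, 85]

```text
clock: 11.08
position: [568.7, 32.6, 136.7]
ee_rot: [0.699, -0.511, -0.404, -0.295]
contact_force: [0.5, -0.5, 0.9]
gripper_width: 85.4
```

```bash
python3 - <<'E'
from h import *
s=st(); notch(9)
E
```

```text
t 11.075 stand xyz [ -0.4 -13.4   6.7] tcp roll 63.4 tool roll 60.0 F stand [ 0.32 -0.62  0.89] M [-1.683  0.033 -0.027] w 85.4 j [-0.21  0.7   0.26 -0.87 -1.75  0.64]
  side 0.81 [ 1. 48. 47.] roll -45.7
  top 0.73 [ 3. 46. 51.] roll -42.1
```

```bash
python3 - <<'E'
from h import *
rows([pose(a,15) for a in range(50,-50,-10)])
rows([pose(a,15) for a in range(-36,64,4)],start=pose(-40,15))
E
```

```text
{"translation": [[-3.5, -0.4, 0.2], [-2.6, 0.0, 0.2], [-2.6, 0.0, 0.3], [-2.6, 0.0, 0.2], [-2.6, 0.0, 0.2]], "dr": [[0.1, 10.0, 0.1], [0.0, 10.0, 0.0], [0.0, 10.0, 0.0], [0.0, 10.0, 0.0], [0.0, 10.0, 0.0]]}
{"translation": [[-2.6, 0.0, 0.3], [-2.6, 0.0, 0.2], [-2.6, 0.0, 0.2], [-2.6, 0.0, 0.2], [-2.6, 0.0, 0.3]], "dr": [[0.0, 10.0, 0.0], [0.0, 10.0, 0.0], [0.0, 10.0, 0.0], [0.0, 10.0, 0.0], [0.0, 10.0, 0.0]]}
{"translation": [[1.0, 0.0, 0.0], [1.1, 0.0, 0.1], [1.0, 0.0, 0.0], [1.1, 0.0, 0.0], [1.0, 0.0, 0.1]], "dr": [[0.0, -4.0, 0.0], [0.0, -4.0, 0.0], [0.0, -4.0, 0.0], [0.0, -4.0, 0.0], [0.0, -4.0, 0.0]]}
{"translation": [[1.1, 0.0, 0.0], [1.0, 0.0, 0.0], [1.1, 0.0, 0.1], [1.0, 0.0, 0.0], [1.1, 0.0, 0.1]], "dr": [[0.0, -4.0, 0.0], [0.0, -4.0, 0.0], [0.0, -4.0, 0.0], [0.0, -4.0, 0.0], [0.0, -4.0, 0.0]]}
{"translation": [[1.0, 0.0, 0.0], [1.1, 0.0, 0.0], [1.0, 0.0, 0.1], [1.1, 0.0, 0.0], [1.0, 0.0, 0.0]], "dr": [[0.0, -4.0, 0.0], [0.0, -4.0, 0.0], [0.0, -4.0, 0.0], [0.0, -4.0, 0.0], [0.0, -4.0, 0.0]]}
{"translation": [[1.0, 0.0, 0.1], [1.1, 0.0, 0.0], [1.0, 0.0, 0.1], [1.1, 0.0, 0.0], [1.0, 0.0, 0.0]], "dr": [[0.0, -4.0, 0.0], [0.0, -4.0, 0.0], [0.0, -4.0, 0.0], [0.0, -4.0, 0.0], [0.0, -4.0, 0.0]]}
{"translation": [[1.1, 0.0, 0.1], [1.0, 0.0, 0.0], [1.1, 0.0, 0.0], [1.0, 0.0, 0.1], [1.1, 0.0, 0.0]], "dr": [[0.0, -4.0, 0.0], [0.0, -4.0, 0.0], [0.0, -4.0, 0.0], [0.0, -4.0, 0.0], [0.0, -4.0, 0.0]]}
```

Call:
send_rows:
  translation:
    - [-3.5, -0.4, 0.2]
    - [-2.6, 0, 0.2]
    - [-2.6, 0, 0.3]
    - [-2.6, 0, 0.2]
    - [-2.6, 0, 0.2]
  dr:
    - [0.1, 10, 0.1]
    - [0, 10, 0]
    - [0, 10, 0]
    - [0, 10, 0]
    - [0, 10, 0]
  grip: [85, 85, 85, 85, 85]

```text
clock: 11.9
position: [566.7, 43.3, 146.4]
ee_rot: [0.804, -0.589, -0.067, -0.051]
contact_force: [-0.8, -0.1, -1.0]
gripper_width: 85.0
```

Call:
send_rows:
  translation:
    - [-2.6, 0, 0.3]
    - [-2.6, 0, 0.2]
    - [-2.6, 0, 0.2]
    - [0, 0, 0]
    - [0, 0, 0]
  dr:
    - [0, 10, 0]
    - [0, 10, 0]
    - [0, 10, 0]
    - [0, 0, 0]
    - [0, 0, 0]
  grip: [85, 85, 85, 50, 10]

```text
clock: 12.52
position: [563.5, 50.7, 144.3]
ee_rot: [0.794, -0.582, 0.139, 0.102]
contact_force: [-0.0, 0.0, -0.8]
gripper_width: 51.2
```

```bash
python3 - <<'E'
from h import *
s=st()
E
```

```text
t 12.525 stand xyz [ 0.2  5.4 14.3] tcp roll -20.7 tool roll -19.9 F stand [-0.04  0.02 -0.76] M [ 0.638 -0.028  0.028] w 51.2 j [ 0.56  0.32 -0.42  0.41 -0.96 -0.52]
```

Call:
send_rows:
  translation:
    - [0, 0, 0]
    - [0, 0, 0]
    - [0, 0, 0]
    - [1, 0, 0]
    - [1, 0, 0]
  dr:
    - [0, 0, 0]
    - [0, 0, 0]
    - [0, 0, 0]
    - [0, -4, 0]
    - [0, -4, 0]
  grip: [10, 10, 10, 10, 10]

```text
clock: 13.15
position: [564.8, 48.7, 145.4]
ee_rot: [0.802, -0.588, 0.084, 0.061]
contact_force: [1.9, -0.4, -0.7]
gripper_width: 22.6
```

```bash
python3 - <<'E'
from h import *
s=st()
E
```

```text
t 13.15 stand xyz [ 0.8  3.1 15.4] tcp roll -11.3 tool roll -11.9 F stand [ 1.74 -0.92 -0.74] M [-0.277 -0.255  0.25 ] w 22.6 j [ 0.49  0.31 -0.34  0.25 -0.97 -0.33]
```

Call:
send_rows:
  translation:
    - [1.6, 0, 0.1]
    - [1.6, 0, 0.1]
    - [1.5, 0, 0.1]
    - [1.6, 0, 0.1]
    - [1.6, 0, 0.1]
  dr:
    - [0, -6, 0]
    - [0, -6, 0]
    - [0, -6, 0]
    - [0, -6, 0]
    - [0, -6, 0]
  grip: [10, 10, 10, 10, 10]

```text
clock: 13.78
position: [567.6, 41.1, 145.4]
ee_rot: [0.797, -0.583, -0.126, -0.094]
contact_force: [0.9, 0.5, -1.0]
gripper_width: 22.3
```

Call:
send_rows:
  translation:
    - [1.6, 0, 0.1]
    - [1.6, 0, 0.1]
    - [1.5, 0, 0.1]
    - [1.6, 0, 0.1]
    - [1.6, 0, 0.1]
  dr:
    - [0, -6, 0]
    - [0, -6, 0]
    - [0, -6, 0]
    - [0, -6, 0]
    - [0, -6, 0]
  grip: [10, 10, 10, 10, 10]

```text
clock: 14.4
position: [570.1, 34.4, 141.3]
ee_rot: [0.737, -0.54, -0.328, -0.243]
contact_force: [2.3, 2.5, 1.7]
gripper_width: 22.6
```

```bash
python3 - <<'E'
from h import *
s=st()
E
```

```text
t 14.4 stand xyz [  1.5 -12.1  11.3] tcp roll 46.9 tool roll 48.1 F stand [2.96 1.68 1.66] M [-1.246 -0.063 -0.119] w 22.6 j [-0.13  0.6   0.2  -0.74 -1.6   0.58]
```

Call:
send_rows:
  translation:
    - [1.6, 0, 0.1]
    - [1.6, 0, 0.1]
    - [0, 0, 0]
    - [0, 0, 0]
    - [0, 0, 0]
  dr:
    - [0, -6, 0]
    - [0, -6, 0]
    - [0, 0, 0]
    - [0, 0, 0]
    - [0, 0, 0]
  grip: [10, 10, 10, 10, 85]

```text
clock: 15.02
position: [569.0, 32.9, 137.1]
ee_rot: [0.698, -0.512, -0.403, -0.296]
contact_force: [-0.7, 0.9, -0.7]
gripper_width: 39.7
```

```bash
python3 - <<'E'
from h import *
s=st();notch(10)
E
```

```text
t 15.025 stand xyz [ -0.  -13.2   7.1] tcp roll 61.7 tool roll 60.0 F stand [-0.39  1.04 -0.67] M [-1.686  0.018  0.022] w 39.7 j [-0.21  0.7   0.26 -0.87 -1.75  0.64]
  side 0.78 [  1. -38.  62.] roll 31.4
  top 0.81 [  2. -37.  62.] roll 30.9
```

Call:
send_rows:
  translation:
    - [0, 0, 0]
    - [0, 0, 0]
    - [0, 0, 0]
    - [0, 0, 0]
    - [0, 0, 0]
  dr:
    - [0, 0, 0]
    - [0, 0, 0]
    - [0, 0, 0]
    - [0, 0, 0]
    - [0, 0, 0]
  grip: [85, 85, 85, 85, 85]

```text
clock: 15.85
position: [568.9, 33.1, 137.3]
ee_rot: [0.698, -0.512, -0.403, -0.295]
contact_force: [-0.6, -0.2, -0.5]
gripper_width: 84.8
```

```bash
python3 - <<'E'
from h import *
s=st();notch(11)
E
```

```text
t 15.85 stand xyz [ -0.  -13.    7.3] tcp roll 60.7 tool roll 60.0 F stand [-0.66  0.03 -0.54] M [-1.727 -0.003  0.035] w 84.8 j [-0.21  0.7   0.26 -0.87 -1.75  0.64]
  side 0.62 [ 1. -5. 68.] roll 3.8
  top 0.88 [ 2. -8. 70.] roll 6.6
  top 0.61 [ 0.  0. -0.] roll -117.0
```

Call:
send_rows:
  translation:
    - [0, 0, 0]
    - [0, 0, 0]
    - [0, 0, 0]
    - [0, 0, 0]
    - [0, 0, 0]
  dr:
    - [0, 0, 0]
    - [0, 0, 0]
    - [0, 0, 0]
    - [0, 0, 0]
    - [0, 0, 0]
  grip: [85, 85, 85, 85, 85]

```text
clock: 16.68
position: [568.9, 33.1, 137.3]
ee_rot: [0.698, -0.512, -0.403, -0.295]
contact_force: [-0.2, -0.2, 0.7]
gripper_width: 85.0
```

Call:
send_rows:
  translation:
    - [0, 0, 0]
    - [0, 0, 0]
    - [0, 0, 0]
    - [0, 0, 0]
    - [0, 0, 0]
  dr:
    - [0, 0, 0]
    - [0, 0, 0]
    - [0, 0, 0]
    - [0, 0, 0]
    - [0, 0, 0]
  grip: [85, 85, 85, 85, 85]

```text
clock: 17.3
position: [568.9, 33.1, 137.3]
ee_rot: [0.698, -0.512, -0.403, -0.295]
contact_force: [0.2, 0.1, 0.4]
gripper_width: 85.2
```

```bash
python3 - <<'E'
from h import *
s=st();notch(12)
E
```

```text
t 17.3 stand xyz [  0.  -13.    7.3] tcp roll 60.7 tool roll 60.0 F stand [0.17 0.03 0.4 ] M [-1.674  0.015 -0.047] w 85.2 j [-0.21  0.7   0.26 -0.87 -1.75  0.64]
  side 0.8 [ 1. -4. 70.] roll 2.9
  top 0.79 [ 5. -3. 68.] roll 2.9
```

Call:
send_rows:
  translation:
    - [0, 0, 0]
    - [0, 0, 0]
    - [0, 0, 0]
    - [0, 0, 0]
    - [0, 0, 0]
  dr:
    - [0, 0, 0]
    - [0, 0, 0]
    - [0, 0, 0]
    - [0, 0, 0]
    - [0, 0, 0]
  grip: [85, 85, 85, 85, 85]

```text
clock: 18.12
position: [568.9, 33.1, 137.3]
ee_rot: [0.698, -0.512, -0.403, -0.295]
contact_force: [-0.2, -0.1, 0.5]
gripper_width: 85.1
```

```bash
python3 - <<'E'
from h import *
s=st();notch(13)
E
```

```text
t 18.125 stand xyz [  0.  -13.    7.3] tcp roll 60.6 tool roll 60.0 F stand [-0.21 -0.01  0.49] M [-1.68   0.031  0.007] w 85.1 j [-0.21  0.7   0.26 -0.87 -1.75  0.64]
  side 0.65 [-1. -2. 72.] roll 1.8
  top 0.58 [ 2. -5. 68.] roll 4.1
```

Wheel crept with falling roll and stopped with the groove at about +3° (both cameras agree). That is the first stop. Now the other side.

Call:
send_rows:
  translation:
    - [0, 0, 0]
    - [0, 0, 0]
    - [0, 0, 0]
    - [0, 0, 0]
    - [0, 0, 0]
  dr:
    - [0, 0, 0]
    - [0, 0, 0]
    - [0, 0, 0]
    - [0, 0, 0]
    - [0, 0, 0]
  grip: [10, 10, 10, 10, 10]

```text
clock: 18.95
position: [570.6, 33.3, 137.6]
ee_rot: [0.699, -0.512, -0.402, -0.297]
contact_force: [5.9, 0.2, 1.3]
gripper_width: 22.3
```

Call:
send_rows:
  translation:
    - [-1.6, 0, 0]
    - [-1.6, 0, 0.1]
    - [-1.5, 0, 0.1]
    - [-1.6, 0, 0.1]
    - [-1.6, 0, 0.1]
  dr:
    - [0, 6, 0]
    - [0, 6, 0]
    - [0, 6, 0]
    - [0, 6, 0]
    - [0, 6, 0]
  grip: [10, 10, 10, 10, 10]

```text
clock: 19.58
position: [569.1, 37.6, 142.2]
ee_rot: [0.78, -0.571, -0.205, -0.153]
contact_force: [4.7, -0.4, -9.4]
gripper_width: 22.6
```

Call:
send_rows:
  translation:
    - [-1.6, 0, 0]
    - [-1.6, 0, 0.1]
    - [-1.5, 0, 0.1]
    - [-1.6, 0, 0.1]
    - [-1.6, 0, 0.1]
  dr:
    - [0, 6, 0]
    - [0, 6, 0]
    - [0, 6, 0]
    - [0, 6, 0]
    - [0, 6, 0]
  grip: [10, 10, 10, 10, 10]

```text
clock: 20.2
position: [566.5, 44.5, 144.5]
ee_rot: [0.807, -0.59, 0.003, 0.001]
contact_force: [6.3, -8.4, -11.5]
gripper_width: 22.7
```

```bash
python3 - <<'E'
from h import *
s=st();notch(14)
E
```

```text
t 20.2 stand xyz [ 1.1 -1.4 14.5] tcp roll 5.6 tool roll -0.4 F stand [  3.45  -9.85 -11.47] M [-3.074 -1.483  0.665] w 22.7 j [ 0.37  0.33 -0.21  0.01 -1.03 -0.06]
  side 0.8 [ 2. 60. 37.] roll -58.4
  top 0.64 [ 4. 59. 36.] roll -58.6
```

```bash
python3 - <<'E'
from h import *
rows([pose(a,15) for a in (10,20,30,40,50)],start=pose(0,15))
rows([pose(a,15) for a in range(44,-46,-6)],start=pose(50,15))
E
```

```text
{"translation": [[2.6, 0.0, 0.2], [2.6, 0.0, 0.3], [2.6, 0.0, 0.2], [2.6, 0.0, 0.2], [2.6, 0.0, 0.2]], "dr": [[0.0, -10.0, 0.0], [0.0, -10.0, 0.0], [0.0, -10.0, 0.0], [0.0, -10.0, 0.0], [0.0, -10.0, 0.0]]}
{"translation": [[-1.6, 0.0, 0.1], [-1.5, 0.0, 0.1], [-1.6, 0.0, 0.0], [-1.6, 0.0, 0.1], [-1.5, 0.0, 0.1]], "dr": [[0.0, 6.0, 0.0], [0.0, 6.0, 0.0], [0.0, 6.0, 0.0], [0.0, 6.0, 0.0], [0.0, 6.0, 0.0]]}
{"translation": [[-1.6, 0.0, 0.1], [-1.6, 0.0, 0.1], [-1.5, 0.0, 0.1], [-1.6, 0.0, 0.0], [-1.6, 0.0, 0.1]], "dr": [[0.0, 6.0, 0.0], [0.0, 6.0, 0.0], [0.0, 6.0, 0.0], [0.0, 6.0, 0.0], [0.0, 6.0, 0.0]]}
{"translation": [[-1.5, 0.0, 0.1], [-1.6, 0.0, 0.1], [-1.6, 0.0, 0.1], [-1.5, 0.0, 0.0], [-1.6, 0.0, 0.1]], "dr": [[0.0, 6.0, 0.0], [0.0, 6.0, 0.0], [0.0, 6.0, 0.0], [0.0, 6.0, 0.0], [0.0, 6.0, 0.0]]}
```

Call:
send_rows:
  translation:
    - [0, 0, 0]
    - [0, 0, 0]
    - [0, 0, 0]
    - [0, 0, 0]
    - [2.6, 0, 0.2]
  dr:
    - [0, 0, 0]
    - [0, 0, 0]
    - [0, 0, 0]
    - [0, 0, 0]
    - [0, -10, 0]
  grip: [85, 85, 85, 85, 85]

```text
clock: 21.02
position: [563.8, 46.0, 144.3]
ee_rot: [0.805, -0.586, -0.073, -0.052]
contact_force: [0.2, -1.3, -0.7]
gripper_width: 85.3
```

```bash
python3 - <<'E'
from h import *
s=st();notch(15)
rows([pose(a,15) for a in (20,30,40,50)])
E
```

```text
t 21.025 stand xyz [-1.   0.8 14.3] tcp roll -3.2 tool roll 10.2 F stand [-0.21 -1.3  -0.66] M [-0.468  0.001  0.02 ] w 85.3 j [ 0.25  0.36 -0.1  -0.2  -1.13  0.14]
  side 0.83 [-1. 59. 37.] roll -57.8
  top 0.93 [ 2. 59. 35.] roll -58.9
{"translation": [[1.5, 0.1, 0.3], [2.6, 0.0, 0.2], [2.6, 0.0, 0.3], [2.6, 0.0, 0.2]], "dr": [[0.0, -10.1, -0.1], [0.0, -10.0, 0.0], [0.0, -10.0, 0.0], [0.0, -10.0, 0.0]]}
```

Call:
send_rows:
  translation:
    - [1.5, 0, 0.3]
    - [2.6, 0, 0.2]
    - [2.6, 0, 0.3]
    - [2.6, 0, 0.2]
    - [0, 0, 0]
  dr:
    - [0, -10, 0]
    - [0, -10, 0]
    - [0, -10, 0]
    - [0, -10, 0]
    - [0, 0, 0]
  grip: [85, 85, 85, 85, 60]

```text
clock: 21.85
position: [567.1, 33.9, 135.5]
ee_rot: [0.728, -0.538, -0.344, -0.248]
contact_force: [-0.6, -0.2, -0.5]
gripper_width: 69.4
```

Call:
send_rows:
  translation:
    - [0, 0, 0]
    - [0, 0, 0]
    - [0, 0, 0]
    - [-1.6, 0, 0.1]
    - [-1.5, 0, 0.1]
  dr:
    - [0, 0, 0]
    - [0, 0, 0]
    - [0, 0, 0]
    - [0, 6, 0]
    - [0, 6, 0]
  grip: [10, 10, 10, 10, 10]

```text
clock: 22.48
position: [569.0, 38.1, 141.7]
ee_rot: [0.764, -0.559, -0.259, -0.192]
contact_force: [2.7, 1.8, -9.1]
gripper_width: 22.4
```

```bash
python3 - <<'E'
from h import *
s=st()
E
```

```text
t 22.475 stand xyz [ 1.5 -8.3 11.7] tcp roll 35.3 tool roll 37.7 F stand [ 3.12  0.88 -9.12] M [-2.75  -0.823 -0.237] w 22.4 j [-0.04  0.52  0.13 -0.62 -1.46  0.51]
```

Call:
send_rows:
  translation:
    - [-1.6, 0, 0.1]
    - [-1.6, 0, 0.1]
    - [-1.5, 0, 0.1]
    - [-1.6, 0, 0]
    - [-1.6, 0, 0.1]
  dr:
    - [0, 6, 0]
    - [0, 6, 0]
    - [0, 6, 0]
    - [0, 6, 0]
    - [0, 6, 0]
  grip: [10, 10, 10, 10, 10]

```text
clock: 23.1
position: [566.5, 44.7, 143.9]
ee_rot: [0.805, -0.589, -0.053, -0.041]
contact_force: [7.1, -7.0, -17.3]
gripper_width: 22.4
```

Call:
send_rows:
  translation:
    - [-1.6, 0, 0.1]
    - [-1.6, 0, 0.1]
    - [-1.5, 0, 0.1]
    - [-1.6, 0, 0]
    - [-1.6, 0, 0.1]
  dr:
    - [0, 6, 0]
    - [0, 6, 0]
    - [0, 6, 0]
    - [0, 6, 0]
    - [0, 6, 0]
  grip: [10, 10, 10, 10, 10]

```text
clock: 23.72
position: [563.7, 51.5, 142.2]
ee_rot: [0.792, -0.579, 0.156, 0.113]
contact_force: [20.6, -18.6, -23.0]
gripper_width: 22.7
```

```bash
python3 - <<'E'
from h import *
s=st();notch(16)
E
```

```text
t 23.725 stand xyz [ 0.6  6.1 12.2] tcp roll -26.5 tool roll -22.2 F stand [ 14.07 -23.97 -22.95] M [-3.055 -4.111  1.811] w 22.7 j [ 0.58  0.33 -0.44  0.46 -0.96 -0.57]
  side 0.62 [ -0.  53. -43.] roll -128.8
  top 0.62 [ -0.  50. -47.] roll -133.4
```

Call:
send_rows:
  translation:
    - [-0.9, 0, 0.6]
    - [-0.9, 0, 0.6]
    - [-0.9, 0, 0.6]
    - [0, 0, 0]
    - [0, 0, 0]
  dr:
    - [0, 6, 0]
    - [0, 6, 0]
    - [0, 6, 0]
    - [0, 0, 0]
    - [0, 0, 0]
  grip: [10, 10, 10, 10, 10]

```text
clock: 24.55
position: [562.5, 54.7, 139.3]
ee_rot: [0.759, -0.555, 0.275, 0.201]
contact_force: [8.3, -4.7, -11.4]
gripper_width: 22.6
```

```bash
python3 - <<'E'
from h import *
s=st()
E
```

```text
t 24.55 stand xyz [0.4 9.5 9.3] tcp roll -45.8 tool roll -39.8 F stand [  6.52  -7.02 -11.45] M [ 1.988 -1.592  1.596] w 22.6 j [ 0.69  0.4  -0.57  0.75 -1.05 -0.92]
```

Call:
send_rows:
  translation:
    - [0, 0, 0]
    - [0, 0, 0]
    - [0, 0, 0]
    - [0, 0, 0]
    - [0, 0, 0]
  dr:
    - [0, 0, 0]
    - [0, 0, 0]
    - [0, 0, 0]
    - [0, 0, 0]
    - [0, 0, 0]
  grip: [85, 85, 85, 85, 85]

```text
clock: 25.18
position: [562.4, 53.7, 141.2]
ee_rot: [0.758, -0.555, 0.276, 0.202]
contact_force: [0.6, -0.1, 0.6]
gripper_width: 84.9
```

```bash
python3 - <<'E'
from h import *
s=st();notch(17)
E
```

```text
t 25.175 stand xyz [ 0.   8.6 11.2] tcp roll -37.3 tool roll -40.0 F stand [ 0.52 -0.29  0.59] M [ 1.21   0.004 -0.048] w 84.9 j [ 0.69  0.4  -0.57  0.75 -1.06 -0.92]
  side 0.89 [ -0.  60. -34.] roll -119.0
  top 0.84 [  1.  61. -32.] roll -117.9
```

Call:
send_rows:
  translation:
    - [0, 0, 0]
    - [0, 0, 0]
    - [0, 0, 0]
    - [0, 0, 0]
    - [0, 0, 0]
  dr:
    - [0, 0, 0]
    - [0, 0, 0]
    - [0, 0, 0]
    - [0, 0, 0]
    - [0, 0, 0]
  grip: [85, 85, 85, 85, 85]

```text
clock: 26.0
position: [562.5, 53.6, 141.0]
ee_rot: [0.758, -0.555, 0.276, 0.202]
contact_force: [-0.6, -0.3, -0.1]
gripper_width: 85.4
```

```bash
python3 - <<'E'
from h import *
s=st();notch(18)
E
```

```text
t 26.0 stand xyz [ 0.   8.5 11. ] tcp roll -37.6 tool roll -40.0 F stand [-0.63 -0.09 -0.12] M [ 1.274 -0.055  0.048] w 85.4 j [ 0.69  0.4  -0.57  0.75 -1.06 -0.92]
  side 0.85 [  1.  70. -18.] roll -104.8
  top 0.96 [ -1.  65. -17.] roll -104.7
```

Call:
send_rows:
  translation:
    - [0, 0, 0]
    - [0, 0, 0]
    - [0, 0, 0]
    - [0, 0, 0]
    - [0, 0, 0]
  dr:
    - [0, 0, 0]
    - [0, 0, 0]
    - [0, 0, 0]
    - [0, 0, 0]
    - [0, 0, 0]
  grip: [85, 85, 85, 85, 85]

```text
clock: 26.82
position: [562.4, 53.6, 141.1]
ee_rot: [0.758, -0.555, 0.276, 0.202]
contact_force: [0.1, -0.1, -0.1]
gripper_width: 84.9
```

Call:
send_rows:
  translation:
    - [0, 0, 0]
    - [0, 0, 0]
    - [0, 0, 0]
    - [0, 0, 0]
    - [0, 0, 0]
  dr:
    - [0, 0, 0]
    - [0, 0, 0]
    - [0, 0, 0]
    - [0, 0, 0]
    - [0, 0, 0]
  grip: [85, 85, 85, 85, 85]

```text
clock: 27.45
position: [562.5, 53.6, 141.1]
ee_rot: [0.758, -0.555, 0.276, 0.202]
contact_force: [0.5, 0.2, -0.0]
gripper_width: 84.6
```

```bash
python3 - <<'E'
from h import *
s=st();notch(19)
E
```

```text
t 27.45 stand xyz [ 0.   8.5 11.1] tcp roll -37.5 tool roll -40.0 F stand [ 0.53  0.04 -0.  ] M [ 1.272e+00 -1.000e-03  2.100e-02] w 84.6 j [ 0.69  0.4  -0.57  0.75 -1.06 -0.92]
  side 0.95 [ -0.  67. -17.] roll -104.2
  top 0.59 [  2.  67. -19.] roll -106.2
```

Call:
send_rows:
  translation:
    - [0, 0, 0]
    - [0, 0, 0]
    - [0, 0, 0]
    - [0, 0, 0]
    - [0, 0, 0]
  dr:
    - [0, 0, 0]
    - [0, 0, 0]
    - [0, 0, 0]
    - [0, 0, 0]
    - [0, 0, 0]
  grip: [85, 85, 85, 85, 85]

```text
clock: 28.28
position: [562.4, 53.6, 141.0]
ee_rot: [0.758, -0.555, 0.276, 0.202]
contact_force: [0.1, 0.1, -0.0]
gripper_width: 84.8
```

```bash
python3 - <<'E'
from h import *
s=st();notch(20)
E
```

```text
t 28.275 stand xyz [-0.   8.5 11. ] tcp roll -37.5 tool roll -40.0 F stand [ 0.12  0.08 -0.02] M [ 1.266 -0.032 -0.029] w 84.8 j [ 0.69  0.4  -0.57  0.75 -1.06 -0.92]
  side 0.95 [  0.  70. -17.] roll -103.5
  top 0.59 [  0.  66. -18.] roll -105.5
```

```bash
python3 - <<'E'
from h import *
rows([pose(-40,15,1.7)]+[pose(-40+a,15,1.7) for a in (6,12,18,24,30,36,42,48,54)])
E
```

```text
{"translation": [[-0.6, -1.7, -1.1], [1.6, 0.0, 0.1], [1.5, 0.0, 0.1], [1.6, 0.0, 0.1], [1.6, 0.0, 0.0]], "dr": [[0.0, 0.0, 0.0], [0.0, -6.0, 0.0], [0.0, -6.0, 0.0], [0.0, -6.0, 0.0], [0.0, -6.0, 0.0]]}
{"translation": [[1.5, 0.0, 0.1], [1.6, 0.0, 0.1], [1.6, 0.0, 0.1], [1.6, 0.0, 0.1], [1.5, 0.0, 0.1]], "dr": [[0.0, -6.0, 0.0], [0.0, -6.0, 0.0], [0.0, -6.0, 0.0], [0.0, -6.0, 0.0], [0.0, -6.0, 0.0]]}
```

Stops are at about +3° and −105°, so the midpoint is −51°, with a half-angle of 54° (inside the stated 50–70°). Now I grip and turn +54°.

Call:
send_rows:
  translation:
    - [-0.6, -1.7, -1.1]
    - [0, 0, 0]
    - [0, 0, 0]
    - [0, 0, 0]
    - [0, 0, 0]
  dr:
    - [0, 0, 0]
    - [0, 0, 0]
    - [0, 0, 0]
    - [0, 0, 0]
    - [0, 0, 0]
  grip: [85, 10, 10, 10, 10]

```text
clock: 29.1
position: [562.5, 54.4, 142.0]
ee_rot: [0.758, -0.555, 0.276, 0.204]
contact_force: [-6.3, 1.5, 5.3]
gripper_width: 22.5
```

Call:
send_rows:
  translation:
    - [0, 0, 0]
    - [1.6, 0, 0.1]
    - [1.5, 0, 0.1]
    - [1.6, 0, 0.1]
    - [1.6, 0, 0]
  dr:
    - [0, 0, 0]
    - [0, -6, 0]
    - [0, -6, 0]
    - [0, -6, 0]
    - [0, -6, 0]
  grip: [10, 10, 10, 10, 10]

```text
clock: 29.72
position: [564.3, 49.6, 145.0]
ee_rot: [0.799, -0.585, 0.111, 0.082]
contact_force: [-0.5, -2.5, -1.4]
gripper_width: 22.8
```

Call:
send_rows:
  translation:
    - [1.5, 0, 0.1]
    - [1.6, 0, 0.1]
    - [1.6, 0, 0.1]
    - [1.6, 0, 0.1]
    - [1.5, 0, 0.1]
  dr:
    - [0, -6, 0]
    - [0, -6, 0]
    - [0, -6, 0]
    - [0, -6, 0]
    - [0, -6, 0]
  grip: [10, 10, 10, 10, 10]

```text
clock: 30.35
position: [567.0, 42.2, 145.6]
ee_rot: [0.801, -0.586, -0.1, -0.072]
contact_force: [-1.7, -1.6, 0.3]
gripper_width: 22.4
```

```bash
python3 - <<'E'
from h import *
s=st();notch(21);notch(22);st()
E
```

```text
t 30.35 stand xyz [ 0.9 -3.7 15.6] tcp roll 13.4 tool roll 14.2 F stand [-2.06 -1.    0.33] M [-1.039  1.223  0.619] w 22.4 j [ 0.2   0.38 -0.06 -0.27 -1.18  0.21]
  side 0.82 [ 1. 56. 42.] roll -53.4
  top 0.65 [ 5. 51. 44.] roll -49.3
  side 0.64 [-1. 55. 43.] roll -52.3
  side 0.41 [1. 1. 4.] roll -10.1
  top 0.97 [-1. 50. 42.] roll -49.8
t 30.75 stand xyz [ 0.9 -4.5 15.4] tcp roll 16.3 tool roll 13.9 F stand [-0.25 -2.54  5.92] M [-0.632  0.981  0.617] w 22.4 j [ 0.2   0.38 -0.06 -0.26 -1.18  0.21]
```

```bash
python3 - <<'E'
from h import *
def meas(f,c):
    g=cv2.GaussianBlur(cv2.imread(f,0),(0,0),0.6).astype(np.float32)
    ang=np.arange(c-25,c+25,.5); S=[]
    for r in(54,58,62,66):
        P=np.array([proj("side",H+12*ex+r*(-np.sin(a)*ey+np.cos(a)*ez)) for a in np.radians(ang)],np.float32)
        S.append(cv2.remap(g,P[None,:,0],P[None,:,1],cv2.INTER_LINEAR)[0])
    S=np.mean(S,0); w=np.clip(np.median(S)-8-S,0,None); i=S.argmin(); w[abs(ang-ang[i])>10]=0
    return round(float((w*ang).sum()/w.sum()),1),S.min().round(),np.median(S).round()
for k,c in((9,-45),(12,3),(13,3),(15,-58),(19,-105),(20,-105),(21,-51),(22,-51)): print(k,meas(f"pics/side{k}.png",c))
im=cv2.imread("pics/side22.png");h=proj("side",H).astype(int); cv2.imwrite("pics/side22z.png",cv2.resize(im[h[1]-60:h[1]+40,h[0]-60:h[0]+60],None,fx=6,fy=6,interpolation=cv2.INTER_CUBIC))
E
```

```text
9 (-45.7, np.float32(41.0), np.float32(100.0))
12 (3.8, np.float32(48.0), np.float32(95.0))
13 (3.7, np.float32(48.0), np.float32(96.0))
15 (-60.0, np.float32(44.0), np.float32(100.0))
19 (-107.4, np.float32(52.0), np.float32(92.0))
20 (-107.5, np.float32(52.0), np.float32(92.0))
21 (-53.4, np.float32(44.0), np.float32(101.0))
22 (-52.1, np.float32(39.0), np.float32(102.0))
```

View pics/side22z.png

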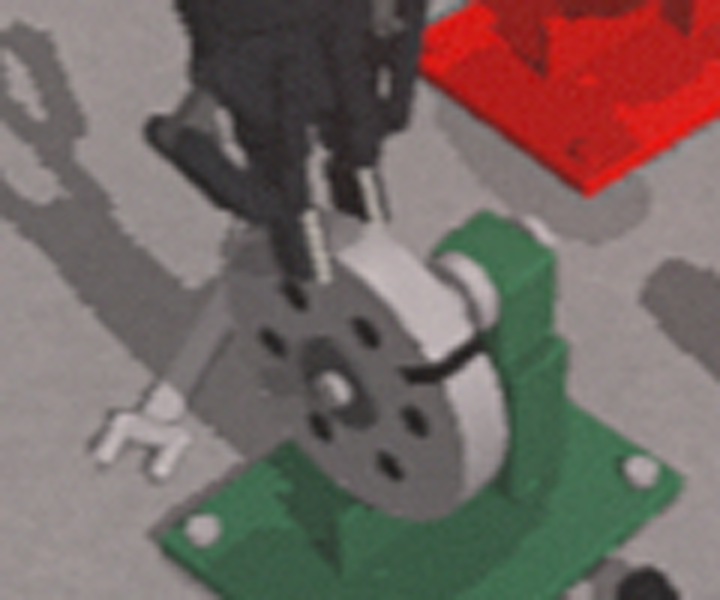

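Call:
send_rows:
  translation:
    - [0, 0, 0]
    - [0, 0, 0]
    - [0, 0, 0]
    - [0, 0, 0]
    - [0, 0, 0]
  dr:
    - [0, 0, 0]
    - [0, 0, 0]
    - [0, 0, 0]
    - [0, 0, 0]
    - [0, 0, 0]
  grip: [10, 10, 10, 10, 10]

```text
clock: 31.38
position: [567.2, 41.5, 145.4]
ee_rot: [0.801, -0.586, -0.098, -0.071]
contact_force: [-0.4, -4.1, 4.8]
gripper_width: 22.5
```

Call:
send_rows:
  translation:
    - [0, 0, 0]
    - [0, 0, 0]
    - [0, 0, 0]
    - [0, 0, 0]
    - [0, 0, 0]
  dr:
    - [0, 0, 0]
    - [0, 0, 0]
    - [0, 0, 0]
    - [0, 0, 0]
    - [0, 0, 0]
  grip: [10, 10, 10, 10, 10]

```text
clock: 32.0
position: [567.2, 41.5, 145.4]
ee_rot: [0.801, -0.586, -0.098, -0.071]
contact_force: [-0.1, -1.8, 4.7]
gripper_width: 22.6
```

```bash
python3 - <<'E'
from h import *
st();notch(23);notch(24);st()
def meas(f,c):
    g=cv2.GaussianBlur(cv2.imread(f,0),(0,0),0.6).astype(np.float32)
    ang=np.arange(c-25,c+25,.5); S=[]
    for r in(54,58,62,66):
        P=np.array([proj("side",H+12*ex+r*(-np.sin(a)*ey+np.cos(a)*ez)) for a in np.radians(ang)],np.float32)
        S.append(cv2.remap(g,P[None,:,0],P[None,:,1],cv2.INTER_LINEAR)[0])
    S=np.mean(S,0); w=np.clip(np.median(S)-8-S,0,None); i=S.argmin(); w[abs(ang-ang[i])>10]=0
    return round(float((w*ang).sum()/w.sum()),1)
for k in(23,24): print(k,meas(f"pics/side{k}.png",-51))
E
```

```text
t 32.0 stand xyz [ 0.9 -4.5 15.4] tcp roll 16.2 tool roll 13.9 F stand [-0.63 -1.71  4.7 ] M [-0.72   1.001  0.595] w 22.6 j [ 0.2   0.38 -0.06 -0.26 -1.18  0.21]
  side 0.87 [ 2. 52. 44.] roll -49.7
  top 0.87 [ 2. 52. 42.] roll -51.3
  side 0.85 [ 1. 56. 43.] roll -52.7
  top 0.86 [ 3. 52. 42.] roll -51.0
t 32.4 stand xyz [ 0.9 -4.5 15.4] tcp roll 16.3 tool roll 13.9 F stand [-1.56 -2.48  3.92] M [-0.693  0.969  0.605] w 22.6 j [ 0.2   0.38 -0.06 -0.26 -1.18  0.21]
23 -52.5
24 -52.6
```

View pics/side24.png

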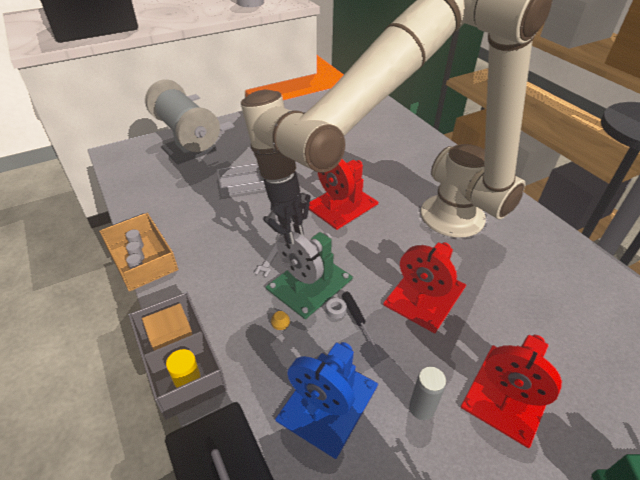

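The final picture shows the wheel held at its rim near (290, 230), with the bystanders where they were. The groove is within about 1° of the midpoint between the stops, and it's steady, so I'm handing in.

```bash
python3 -c "
from bench import arm
print(arm.job_done())"
```

```text
the job is handed in; nothing more can be done
None
```

The job is handed in with the fingers still holding the wheel, heavy side at the bottom to within about 1° by my measurements. `job_done()` gave no verdict.

**Finding the heavy side:** I gripped the rim, turned the wheel each way and let it creep. It stopped with the groove at about +3° roll on one side and −105° on the other. The midpoint, which is heavy side down, is −51°. The half-angle is 54°, inside the stated 50–70°.

**Final position:** I turned the wheel back to the midpoint. In the last checks the groove read −50 to −53° from the networks. My own pixel measurement gave −52.5°, against −51.9° for the midpoint by the same method. The pose was steady, the grip opening was 22.6 mm and the forces were about 5 N. The clock stood at about 32.4 s.

**What did not go as expected:**
- **First grip:** it closed on air. In the pictures the real fingertips sit about 30 mm above the reported TCP, so I gripped that much deeper.
- **Wrist moment:** it carried a bias that grew with tilt, so I did not use torque and relied on the creep stops.
- **Force during turning:** the highest reading was about 36 N, against the 120 N wrist limit.

In the final side picture the nearby bystanders look unmoved; I did not measure their positions.

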